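# Prop the pantry bin open and seat its round clay moisture disc

## Robot

A 6-joint arm with a two-finger parallel gripper is mounted at the origin on the work surface. World frame = base frame: x ahead of the robot, y to its left, z up, the work surface at z = 0. Lengths are in mm, angles in rad, forces in N, time in s.
With the tool pointing down it reaches from about 275 to 825 mm from the base axis. Payload 5.2 kg.
Tool frame: the origin (TCP) lies at the very end of the fingers, on their centre line; the grasp point (between the pads) lies 19 mm behind it; z points along the fingers, y is the line along which they close (so a half turn about z gives the same grasp; the last joint's range is limited). The gripper opens to 93 mm and grips with 3 to 60 N. Pads are 15 mm wide; open, the fingers measure 128 mm over their backs; the gripper's body (75 mm by 188 mm) begins 65 mm behind the grasp point.
Start: joints at [0.993, 0.259, 1.535, -0, 1.348, -0.203], TCP at [201.326, 511.833, 218.653] pointing down, gripper open.
Joint ranges: [-3.14, 3.14], [-0.91, 2.08], [0.19, 2.58], [-1.22, 4.36], [0.22, 2.71], [-3.12, 3.12]. Speed limits (rad/s): [2.57, 2.57, 3.14, 3.14, 3.14, 3.14].

## Interface

Orientations are given as [roll, pitch, yaw] about the fixed x, y, z axes, in that order (R = Rz(yaw) Ry(pitch) Rx(roll)).
In Python, from bench import robot gives the robot as it stands. The module is installed in compiled form; this text tells all that it offers. Calls block until the motion is done:
- robot.move_ptp(position, orientation): joint-space move of the TCP to a pose.
- robot.move_linear(position, ori=None, speed=150, f_stop=None): straight line of the TCP; ori=None keeps the orientation; speed is the mean speed in mm/s. With f_stop (N) it stops when the force on the tool has changed by that much, and returns True; else False.
- robot.move_j(angles): joint-space move.
- robot.move_gripper(opening): opening from 0.0 (shut) to 1.0 (fully open); the grip force is fixed at half the most; returns when the fingers have stopped.
- robot.sleep(seconds).
- robot.inverse_kinematics(position, orientation): joint angles nearest the present ones, or None.
- robot.get_image(name): name is "scene" or "top" or "wrist"; returns a dict with "img" (480x640x3 uint8, blue, green, red), "fovy" (degrees; the focal length in pixels is half the picture's height over the tangent of half this angle, whatever the lens; pixels are square), "cx", "cy" (the principal point, pixels), "eye" and "orientation" of the camera in the world. Camera axes: x right, y down, z forward; pixel columns grow to the right and rows downward; lengths in mm; the calibration is good to about 2 mm. A picture is of the moment at which its call begins. There is no depth.
A pose or a line that the arm cannot do raises robot.MotionError and nothing moves.
- robot.hand_in(): hands the job in; it is judged then, once.
Readings, each from a call of its own:
- robot.current_t(): time.
- robot.current_qpos(): joint angles.
- robot.current_joint_vel(): joint speeds.
- robot.current_joint_efforts(): joint torques, N m.
- robot.current_tcp_pos(): TCP position.
- robot.current_eef_rot(): TCP orientation.
- robot.current_contact_force(): force on the tool from outside, world axes, zero at the start.
- robot.current_ft_torque(): the same for the moment, N m.
- robot.current_gripper_width(): opening from 0.0 (shut) to 1.0 (fully open).
- robot.current_finger_force(): force on a finger pad.
Only numpy, scipy, OpenCV 4.12 (cv2) and the standard library are available. Lean on these libraries where they do the work, as an engineer would, in place of code of your own. Each camera call takes 0.05 s, during which the arm holds its last target. There are 200 camera calls.

## Task

Open the lid of the shallow wooden bin until it stands open on its own, about upright or further, and let go of it. Then take the round clay moisture disc by its knob and set it gently, without dropping it, into the round seat in the bin's floor so that it lies flat and fully home; leave the lid standing open, and leave the square clay tile and all the other things where they are.

Things in the scene. Friction and masses are not known exactly. Their poses are not given: they have to be found in the camera images.
- lid (a joint): Lid of the bin, a 200 x 200 x 8 mm wooden panel painted green hinged along the bin's rim on the left side as seen from the robot. Angle in rad: 0 = shut, 1.57 = upright, 1.9 = fully open, leaning away from the bin on its hinge stop. A stiff friction stay holds it at any angle where it is left. It may start a little ajar. Raising it takes about 3 N at the knob.
- lid_hinge (a point): Midpoint of the lid's hinge line, on the bin's rim (75 mm above the shelf), turning with the lid. Its y axis runs along the hinge; its x axis points across the lid, from the free edge towards the hinge and outward; z is the lid's outer face normal (up when shut). The free edge is 200 mm from the hinge, at x = -200 mm. Opening turns the lid by positive rotation about this y axis.
- lid_handle (a point): Grip point of the lid's round black knob, 28 mm across, its head 22 to 43 mm above the lid face, at 170 mm from the hinge (30 mm in from the free edge, mid-width), 35 mm above the lid's outer face; 43 mm above the hinge line's plane. Turns with the lid. Axes as for lid_hinge.
- seat (a point): Centre of the floor of the round seat, a recess 94 mm across and 12 mm deep with a slightly bevelled rim, in the middle of the white insert on the bin's floor. The seat's floor is 16 mm and the insert's top 28 mm above the shelf. z is up, axes parallel to the bin's.
- disc_knob (a point): Grip point on the knob of the loose round terracotta disc, to be grasped from above. The disc is 90 mm across and 12 mm thick (about 0.13 to 0.27 kg); a cylindrical knob of 26 mm diameter rises 34 mm from the middle of its top (46 mm in all). This point is on its axis, 34 mm above the underside, 12 mm below the knob's top. z is up.
- disc: The same round disc; origin at the centre of its underside, 34 mm under disc_knob. This origin comes to lie on the seat point when the disc is home.
- bin: Shallow open wooden bin painted green, 200 x 200 mm, 75 mm high, walls 8 mm, fixed to the shelf, its hinged lid on top. Origin at the centre of its underside; x points towards the hinge side (roughly the robot's left), y along the hinge, z up.
- tile: Loose square terracotta tile, 85 x 85 x 12 mm, with the same knob as the disc. It does not belong in the bin; leave it alone. Origin at the centre of its underside.
- bowl: Blue ceramic bowl, 140 mm across, 60 mm high, bystander. Origin at the centre of its underside.
- spatula: Wooden spatula, 260 mm long, lying flat, bystander. Origin under its middle, x along it.
- jar: Empty open glass jar, 84 mm across, 120 mm high, bystander. Origin at the centre of its underside.
- infuser: Stainless tea infuser, an egg-shaped basket 48 mm across and 45 mm high with a flat 110 mm handle along its -x, bystander. Origin under the basket.
- mug: White mug, 80 mm across, 90 mm high, bystander. Origin at the centre of its underside.
- canister: Red tin, 100 mm across, 140 mm high, bystander. Origin at the centre of its underside.
Not all that is in view belongs to the job. What is shaped like the disc but purple or yellow is not meant.

How it is judged (in metres and radians):
On the way, in this order (a step that is already met when the one before it is completed fails the run):
1. the lid stands open on its own, untouched (value of joint lid above 1.3 rad and contact force between the fingers and lid below 0.1 N), for 0.3 s.
2. the round disc lies in the seat (horizontal distance between disc and seat below 0.006 m and z of disc in the frame of seat below 0.003 m), for 0.2 s.
At the end, for the whole second after the job is handed in: Lid at 1.3 rad or more; the round disc flat (within 0.06 rad) in the seat, its underside within 3 mm of the seat's floor and within 6 mm of its centre, at rest and released; the tile and the other things within 30 mm of where they were (all of step 2 and value of joint lid above 1.3 rad and angle between disc's own z axis and vertical below 0.06 rad and linear speed of disc below 0.02 m/s); the robot touches nothing.
It fails at once if the disc is dropped into the bin (falls freely faster than 0.7 m/s, i.e. from more than 25 mm) (horizontal distance between disc and seat below 0.12 m and linear speed of disc above 0.7 m/s and contact force between the fingers and disc below 0.1 N).
It fails at once if the square tile is moved more than 30 mm (distance of tile from where it was at the start of the episode above 0.03 m).
It fails at once if another thing on the shelf is moved more than 30 mm (distance of any of bowl, spatula, jar, infuser, mug, canister from where it was at the start of the episode above 0.03 m).
It also fails if it takes over 69 s, if anything falls off the work surface, if the arm or the gripper's body presses on something with over 40 N, if the wrist force passes 120 N, or if a joint passes its speed limit or range.

## Working session

There is one attempt and no reset: what is moved stays moved. The work goes in short steps, each a Python script; the robot and the scene stay as the last script left them, time stands still between calls to the robot, and variables do not carry over. Pictures are saved under pics/ and viewed, at most 10 in all, crops included, and the job is handed in when it is done.

```bash
mkdir -p pics
cat > h.py <<'E'
import numpy as np, cv2
from scipy.spatial.transform import Rotation as R
from bench import robot
def cam(n,save=None):
    d=robot.get_image(n)
    if save: cv2.imwrite('pics/'+save,d['img'])
    return d
def K(d):
    f=240/np.tan(np.radians(d['fovy'])/2); return f
def Rot(d):
    o=np.array(d['orientation'],float)
    return o if o.shape==(3,3) else R.from_euler('xyz',o).as_matrix()
def pix2w(d,u,v,z):
    r=Rot(d)@np.array([(u-d['cx'])/K(d),(v-d['cy'])/K(d),1]); e=np.array(d['eye'])
    return e+r*(z-e[2])/r[2]
def w2pix(d,p):
    c=Rot(d).T@(np.array(p)-np.array(d['eye'])); return np.array([d['cx']+K(d)*c[0]/c[2],d['cy']+K(d)*c[1]/c[2]])
E
python3 - <<'E'
from h import *
for n in('scene','top'):
    d=cam(n,n+'0.png'); print(n,{k:v for k,v in d.items() if k!='img'})
print(robot.current_eef_rot(),robot.current_t())
E
```

```text
scene {'fovy': 45.23880271498817, 'cx': 320.0558174945194, 'cy': 244.21880889898284, 'eye': array([1146.99942457, -697.22987073, 1051.43262001]), 'orientation': array([-2.35321484,  0.01864437,  0.68459503])}
top {'fovy': 48.01455656056164, 'cx': 319.15253082927745, 'cy': 238.64678611859364, 'eye': array([ 390.81779722,   23.93198495, 1506.28388975]), 'orientation': array([-3.04797027, -0.02070934, -1.56213169])}
[-3.13996954e+00 -3.35921745e-04  2.76677578e+00] 0.1
```

View pics/top0.png

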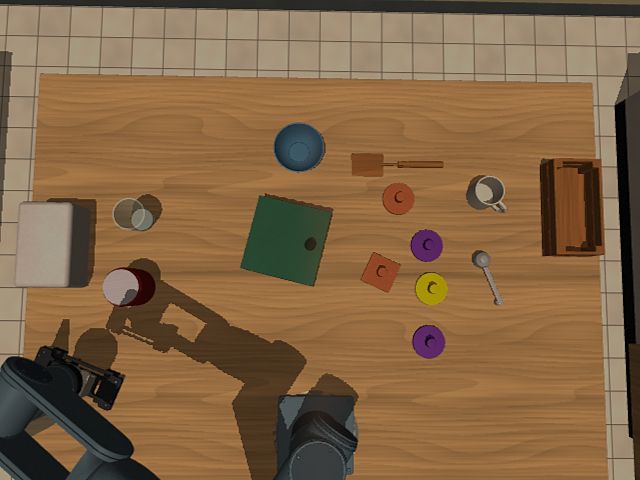

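View pics/scene0.png

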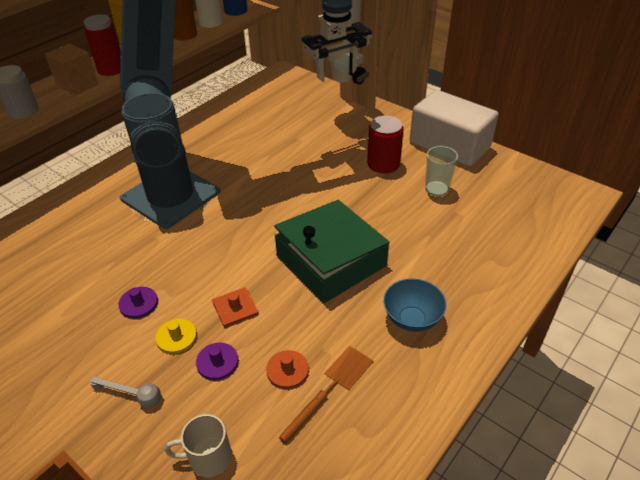

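Top view, things that could be mistaken for the disc: round terracotta (398,198), square tile (381,272), purple discs (427,245) and (429,341), yellow disc (431,289). The round terracotta one is the disc. The lid knob is at about (310,244). I'll check this in one close crop.

Run:
```python
from h import *
t=cv2.imread('pics/top0.png'); s=cv2.imread('pics/scene0.png')
a=cv2.resize(t[180:300,230:430],(800,480)[:2],interpolation=cv2.INTER_CUBIC)[:, :]
cv2.imwrite('pics/c1.png',a)
b=cv2.resize(s[195:395,200:400],(600,600),interpolation=cv2.INTER_CUBIC); cv2.imwrite('pics/c2.png',b)
```

```text
(no output)
```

View pics/c1.png

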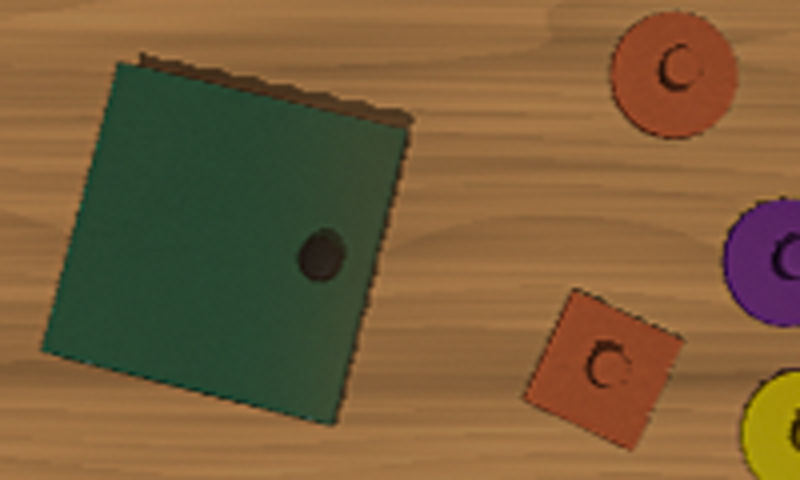

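View pics/c2.png

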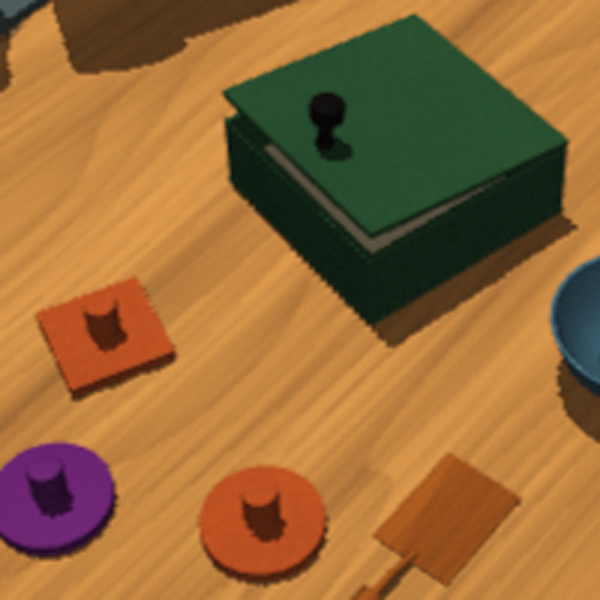

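```bash
cat > fit.py <<'E'
from h import *
from scipy.optimize import least_squares
import pickle
t=cam('top');s=cam('scene')
T=lambda a:np.array(a)/4+[230,180]-.4
S=lambda a:np.array(a)/3+[200,195]-.4
L=[(0,-100,8),(0,100,8),(-200,-100,8),(-200,100,8),(-170,0,41)]
PT=[T(p) for p in[(118,63),(42,350),(410,128),(336,425),(322,256)]]
PS=[S(p) for p in[(567,140),(415,15),(373,235),(225,93),(327,110)]]
def lid(x,l):
    return np.array([x[0],x[1],75])+R.from_euler('z',x[2]).as_matrix()@R.from_euler('y',x[3]).as_matrix()@np.array(l)
def res(x): return np.concatenate([w2pix(d,lid(x,l))-p for d,P in((t,PT),(s,PS)) for l,p in zip(L,P)])
f=least_squares(res,[420,200,1.4,.1],loss='soft_l1')
print('lid',f.x,np.abs(f.fun).round(1)); print('knob',lid(f.x,(-170,0,43)))
for d,u,z in((t,T((674,75)),12),(t,T((684,68)),46),(s,S((263,520)),10),(s,S((264,496)),46),(t,T((609,364)),46)): print(pix2w(d,*u,z).round(1))
np.save('lid.npy',f.x)
E
python3 fit.py
```

```text
lid [5.43945986e+02 1.79004663e+02 1.33592235e+00 1.16947830e-01] [0.1 0.9 0.  0.2 0.3 0.4 0.2 0.4 0.1 0.4 1.1 0.  0.5 0.8 0.3 0.1 1.4 0.9
 0.  1.1]
knob [505.82137804  19.68110365 137.54212766]
[ 647.7 -227.    12. ]
[ 646.8 -228.2   46. ]
[ 649.2 -227.7   10. ]
[ 654.2 -229.    46. ]
[ 442.9 -176.1   46. ]
```

```bash
cat >> h.py <<'E'
try: X=np.load('lid.npy')
except Exception: X=None
def lidpose(th,lag=0.,flip=1,out=0.,mode='y'):
    """TCP pos, rpy gripping the lid knob at lid angle th; lag: tool tilt short of the lid; out: retreat along tool"""
    Rz=R.from_euler('z',X[2])
    g=np.array([X[0],X[1],75])+(Rz*R.from_euler('y',th)).apply([-170,0,43])
    Q=Rz*R.from_euler('y',th-lag)
    z=np.array([0,0,-1.]); y=np.array([0,flip,0.]) if mode=='y' else np.array([flip,0,0.])
    Q=Q*R.from_matrix(np.column_stack([np.cross(y,z),y,z]))
    return g+Q.apply([0,0,19-out]),Q.as_euler('xyz')
E
python3 - <<'E'
from h import *
for mode in 'yx':
  for flip in(1,-1):
    print(mode,flip)
    for k in(0,.3,.5):
      o=[]
      for th in np.arange(.117,1.7,.2):
        q=robot.inverse_kinematics(*lidpose(th,k*th,flip,0,mode)); o.append(None if q is None else np.round(q,2).tolist())
      print(k,o)
E
```

```text
y 1
0 [[-0.1, 0.3, 1.75, -0.13, 1.11, -2.95], [0.05, 0.34, 1.65, -0.32, 1.26, -2.74], [0.2, 0.41, 1.54, -0.47, 1.44, -2.59], [0.32, 0.51, 1.42, -0.6, 1.63, -2.5], [0.41, 0.63, 1.29, -0.71, 1.81, -2.45], [0.49, 0.77, 1.17, -0.83, 1.98, -2.44], [0.54, 0.91, 1.04, -0.96, 2.14, -2.47], [0.58, 1.05, 0.93, -1.11, 2.28, -2.54]]
0.3 [[-0.12, 0.29, 1.76, -0.09, 1.1, -2.99], [-0.0, 0.3, 1.67, -0.23, 1.23, -2.82], [0.12, 0.35, 1.58, -0.35, 1.36, -2.69], [0.23, 0.41, 1.47, -0.45, 1.51, -2.59], [0.33, 0.5, 1.36, -0.53, 1.65, -2.52], [0.42, 0.6, 1.24, -0.61, 1.8, -2.48], [0.49, 0.71, 1.11, -0.7, 1.94, -2.46], [0.55, 0.84, 0.98, -0.78, 2.07, -2.47]]
0.5 [[-0.14, 0.28, 1.77, -0.07, 1.1, -3.02], [-0.04, 0.28, 1.69, -0.17, 1.2, -2.89], [0.06, 0.31, 1.6, -0.26, 1.32, -2.77], [0.16, 0.35, 1.51, -0.33, 1.43, -2.68], [0.25, 0.41, 1.41, -0.4, 1.55, -2.6], [0.34, 0.49, 1.3, -0.46, 1.67, -2.54], [0.42, 0.58, 1.19, -0.52, 1.78, -2.49], [0.48, 0.68, 1.07, -0.58, 1.89, -2.46]]
y -1
0 [[-0.1, 0.3, 1.75, -0.13, 1.11, 0.19], [0.05, 0.34, 1.65, -0.32, 1.26, 0.4], [0.2, 0.41, 1.54, -0.47, 1.44, 0.55], [0.32, 0.51, 1
[... 2009 characters left out ...]
54, 0.91, 1.04, -0.96, 2.14, 2.24], [0.58, 1.05, 0.93, -1.11, 2.28, 2.17]]
0.3 [[-0.12, 0.29, 1.76, -0.09, 1.1, 1.72], [-0.0, 0.3, 1.67, -0.23, 1.23, 1.89], [0.12, 0.35, 1.58, -0.35, 1.36, 2.02], [0.23, 0.41, 1.47, -0.45, 1.51, 2.12], [0.33, 0.5, 1.36, -0.53, 1.65, 2.19], [0.42, 0.6, 1.24, -0.61, 1.8, 2.23], [0.49, 0.71, 1.11, -0.7, 1.94, 2.25], [0.55, 0.84, 0.98, -0.78, 2.07, 2.24]]
0.5 [[-0.14, 0.28, 1.77, -0.07, 1.1, 1.69], [-0.04, 0.28, 1.69, -0.17, 1.2, 1.83], [0.06, 0.31, 1.6, -0.26, 1.32, 1.94], [0.16, 0.35, 1.51, -0.33, 1.43, 2.04], [0.25, 0.41, 1.41, -0.4, 1.55, 2.12], [0.34, 0.49, 1.3, -0.46, 1.67, 2.18], [0.42, 0.58, 1.19, -0.52, 1.78, 2.22], [0.48, 0.68, 1.07, -0.58, 1.89, 2.25]]
```

Run:
```python
from h import *
th0=X[3]
robot.move_ptp(*lidpose(th0,0,-1,90))
print(robot.move_linear(*lidpose(th0,0,-1,0),speed=100,f_stop=8), robot.current_tcp_pos().round(1))
robot.move_gripper(0.0)
print('w',robot.current_gripper_width()*93,robot.current_finger_force(),robot.current_contact_force().round(1),robot.current_t())
```

```text
False [505.9  17.5 119.2]
w 26.92450099816376 30.000231228768826 [-6.   1.1  1.8] 4.3583
```

Gripped on a 27 mm wide knob, with low force. Next, swing the lid open.

Run:
```python
from h import *
th0=X[3]
for th in np.linspace(th0,1.58,10)[1:]:
    robot.move_linear(*lidpose(th,0,-1,0),speed=100)
    F=robot.current_contact_force(); print(round(th,2),F.round(1),round(robot.current_gripper_width()*93,1))
    if np.linalg.norm(F)>50: break
print(robot.current_t())
```

```text
0.28 [-7.2 -1.9  2.1] 26.9
0.44 [-7.  -2.1  2.7] 27.2
0.6 [-7.1 -1.   4.7] 27.2
0.77 [-6.3 -0.3  6.2] 26.7
0.93 [-6.  -0.8  6.7] 26.6
1.09 [-6.   1.   7.8] 26.9
1.25 [-5.5  2.2  8. ] 26.7
1.42 [-4.3  2.6  7.3] 26.8
1.58 [-2.9  5.1  7.3] 26.8
8.1833
```

```bash
cat >> h.py <<'E'
if X is not None: _,DOWN=lidpose(0,0,-1)
E
python3 - <<'E'
from h import *
robot.move_gripper(0.8)
print(robot.current_contact_force().round(1))
robot.move_linear(*lidpose(1.58,0,-1,90),speed=120)
p=robot.current_tcp_pos(); print(p.round(0))
robot.move_linear(p+[-30,0,160],speed=200)
robot.move_ptp([560,20,420],DOWN)
robot.move_gripper(.5)
robot.move_ptp([620,-228,240],DOWN)
d=cam('wrist','w1.png'); cam('top','t1.png')
print(w2pix(d,[648,-228,46]),w2pix(d,[648,-228,12]),d['eye'],robot.current_t())
t=cv2.imread('pics/t1.png')
cv2.imwrite('pics/w1t.png',np.hstack([cv2.resize(d['img'],(400,300)),cv2.resize(t[150:300,200:400],(400,300))]))
E
```

```text
[-0.4 -0.2  0.3]Traceback (most recent call last):
  File "<stdin>", line 4, in <module>
bench.MotionError: the arm cannot follow that straight line within its joint ranges
```

Run:
```python
from h import *
for o in(60,45,30,15):
    try: robot.move_linear(*lidpose(1.58,0,-1,o),speed=120); print(o); break
    except robot.MotionError: pass
for lag in(.3,.5,.7):
    try: robot.move_linear(*lidpose(1.58,lag,-1,100),speed=120); print(lag); break
    except robot.MotionError: pass
p=robot.current_tcp_pos(); print(p.round(0))
```

```text
30
0.3
[572. 297. 267.]
```

Run:
```python
from h import *
p=robot.current_tcp_pos()
for k,o in((150,None),(150,lidpose(1.58,.9,-1)[1]),(150,DOWN)):
    try: robot.move_linear(p+[-30,0,k],o,speed=200); print(k); break
    except robot.MotionError: pass
robot.move_ptp([540,20,420],DOWN)
robot.move_gripper(.5)
robot.move_ptp([620,-228,240],DOWN)
d=cam('wrist','w1.png'); cam('top','t1.png')
print(w2pix(d,[648,-228,46]),w2pix(d,[648,-228,12]),d['eye'],robot.current_t())
t=cv2.imread('pics/t1.png')
cv2.imwrite('pics/w1t.png',np.hstack([cv2.resize(d['img'],(400,300)),cv2.resize(t[150:300,200:400],(400,300))]))
```

```text
150
[343.15217112 210.61518043] [341.12970015 205.0313977 ] [ 638.50608468 -152.97591479  408.19115196] 14.225
```

View pics/w1t.png

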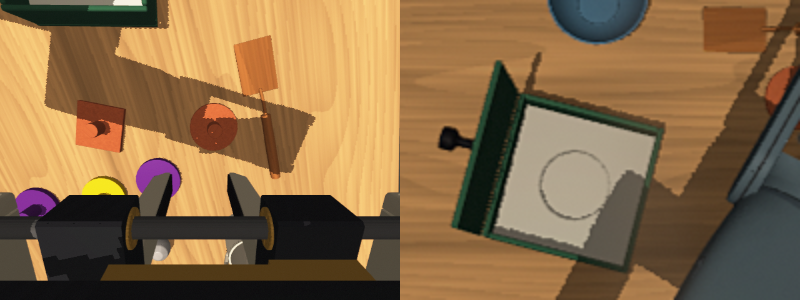

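Run:
```python
from h import *
w=cv2.imread('pics/w1.png'); t=cv2.imread('pics/t1.png')
a=cv2.resize(w[145:265,280:400],(400,400),interpolation=cv2.INTER_CUBIC)
b=cv2.resize(t[197:287,240:330],(400,400),interpolation=cv2.INTER_CUBIC)
cv2.imwrite('pics/c3.png',np.hstack([a,b]))
```

```text
(no output)
```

View pics/c3.png

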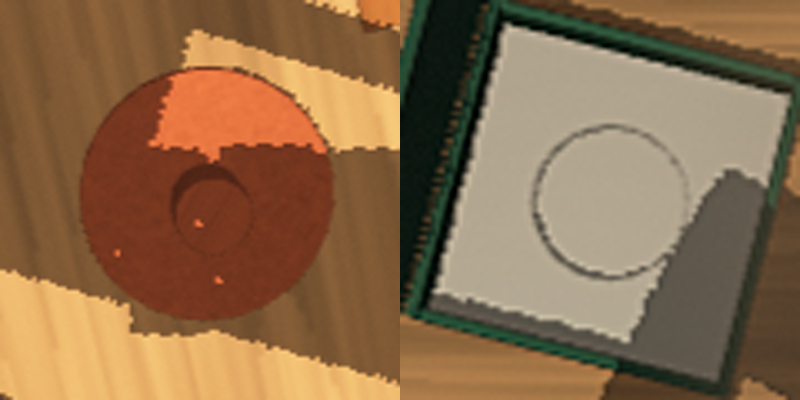

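Run:
```python
from h import *
d=cam('wrist'); t=cam('top')
a=pix2w(d,341.6,202.7,12); b=pix2w(d,343.6,209.8,46); print(a.round(1),b.round(1))
print('seat',pix2w(t,287.2,241.9,28).round(1),'from lid',(np.array([X[0],X[1],0])-100*np.array([np.cos(X[2]),np.sin(X[2]),0])).round(1))
c=(a+b)/2
robot.move_ptp([c[0],c[1],90],DOWN)
d=cam('wrist','w2.png'); print('pred',w2pix(d,[c[0],c[1],46]),w2pix(d,[c[0],c[1],12]))
cv2.imwrite('pics/w2c.png',d['img'][100:400,120:520])
```

```text
[ 649.4 -225.3   12. ] [ 648.9 -227.1   46. ]
seat [520.   82.4  28. ] from lid [520.7  81.8   0. ]
pred [316.9057123  262.77527847] [317.12199437 247.44173403]
```

View pics/w2c.png

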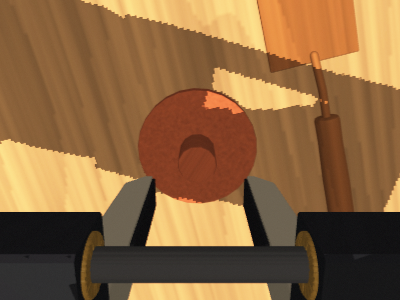

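Run:
```python
from h import *
p=robot.current_tcp_pos()
print(robot.move_linear([p[0],p[1],16],speed=80,f_stop=6))
robot.move_gripper(0.0)
print('w',robot.current_gripper_width()*93,robot.current_finger_force(),robot.current_contact_force().round(1))
p=robot.current_tcp_pos(); f0=robot.current_contact_force()
robot.move_linear(p+[0,0,150],speed=120)
print('dF',(robot.current_contact_force()-f0).round(2),robot.current_gripper_width()*93,p.round(1))
robot.move_ptp([520.3,82.2,150],DOWN)
d=cam('wrist','w3.png'); tz=robot.current_tcp_pos()[2]-15
p=robot.current_tcp_pos();print(p.round(2),'t',robot.current_t())
print('disc top pred',w2pix(d,[p[0],p[1],p[2]-4]),'knob',w2pix(d,[p[0],p[1],p[2]+30]),'seat',w2pix(d,[520.3,82.2,28]))
cv2.imwrite('pics/w3c.png',d['img'][60:460,120:520])
```

```text
False
w 25.594542779658312 30.00086545944214 [-2.9  0.8  3.7]
dF [ 3.1  -0.72 -6.23] 26.05112914010046 [ 650.3 -226.8   16.4]
[521.5   81.06 150.16] t 19.3
disc top pred [318.17565002 288.91037495] knob [318.0736491  320.38431866] seat [316.71632467 232.18676569]
```

View pics/w3c.png

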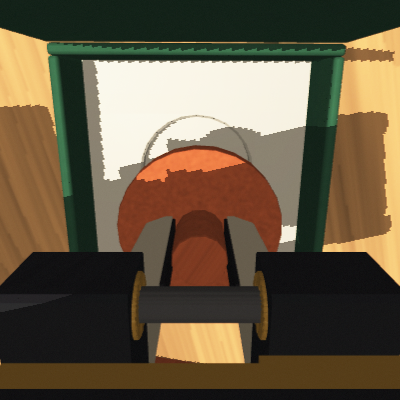

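```bash
cat >> h.py <<'E'
def circ(d,c,r):
    P=np.array([w2pix(d,[c[0]+r*np.cos(a),c[1]+r*np.sin(a),c[2]]) for a in np.linspace(0,6.28,180)])
    return np.r_[P.min(0),P.max(0)].round(1)
E
python3 - <<'E'
from h import *
d=cam('wrist'); p=robot.current_tcp_pos(); print(p.round(2),robot.current_eef_rot(),DOWN)
print('disc',circ(d,[p[0],p[1],p[2]-4.4],45),'seat',circ(d,[520.3,82.2,28],47))
ex=R.from_euler('xyz',DOWN).as_matrix();print(ex.round(2))
for s in ((2,0),(0,2)):
    q=ex@np.array([*s,0]); print(s,circ(d,[p[0]+q[0],p[1]+q[1],p[2]-4.4],45),circ(d,[520.3+q[0],82.2+q[1],28],47))
E
```

```text
[521.45  80.99 150.08] [3.14074982e+00 1.18131283e-04 1.33425150e+00] [3.14159265 0.         1.33592235]
disc [234.8 206.5 401.  360.1] seat [262.8 177.6 370.5 281.9]
[[ 0.23  0.97  0.  ]
 [ 0.97 -0.23 -0.  ]
 [ 0.    0.   -1.  ]]
(2, 0) [234.5 202.6 401.2 357.1] [262.6 175.1 370.6 279.9]
(0, 2) [238.5 206.5 404.7 360.1] [265.  177.6 372.8 281.9]
```

```bash
cat >> h.py <<'E'
def goto(x,y,z,**k):
    t=np.array([x,y,z],float); cmd=t.copy()
    for i in range(3):
        robot.move_linear(cmd,speed=60 if i==0 else 10); robot.sleep(.3)
        e=t-robot.current_tcp_pos()
        if np.abs(e).max()<.25: break
        cmd=cmd+e
    return cmd
E
python3 - <<'E'
from h import *
c=goto(519.8,83.4,50); p=robot.current_tcp_pos(); print(c.round(2),p.round(2),robot.current_contact_force().round(1))
d=cam('wrist','w4.png'); print('t',robot.current_t())
print('disc',circ(d,[p[0],p[1],p[2]-4.4],45),'seat',circ(d,[520.5,83.2,28],47),circ(d,[520.5,83.2,28],48.5))
cv2.imwrite('pics/w4c.png',cv2.resize(d['img'][130:330,200:440],(720,600),interpolation=cv2.INTER_CUBIC))
E
```

```text
[519.8  83.4  50. ] [519.86  83.4   50.12] [-0.   0.4 -1.5]
t 21.5167
disc [234.9 206.3 401.2 360.1] seat [239.7 197.1 398.7 345.7] [237.2 194.4 401.3 347.8]
```

View pics/w4c.png

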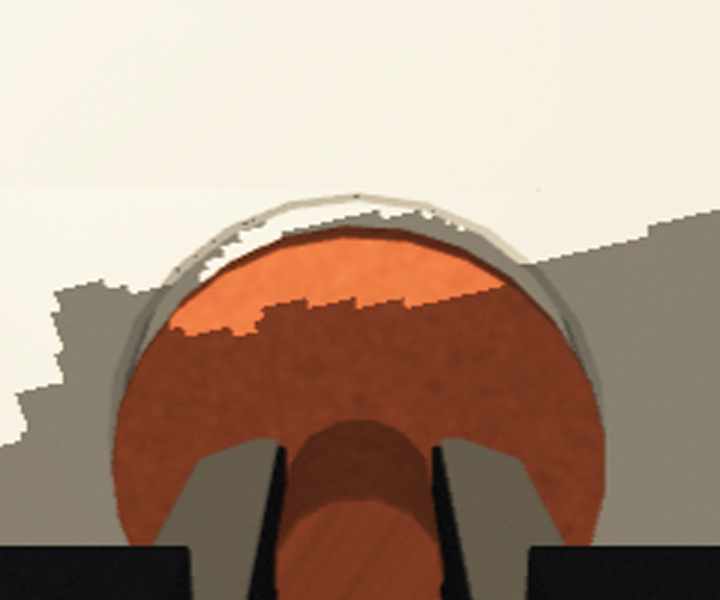

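Run:
```python
from h import *
c=goto(519.46,82.93,47); robot.sleep(.3)
f0=robot.current_contact_force()
r=robot.move_linear([c[0],c[1],31],speed=15,f_stop=5)
p=robot.current_tcp_pos(); print(r,p.round(2),(robot.current_contact_force()-f0).round(1),robot.current_t())
```

```text
True [519.34  82.92  32.38] [0.2 0.6 6.6] 23.2667
```

Seated at exactly the expected height of 32.4 mm. Release, retreat and check.

Run:
```python
from h import *
robot.move_gripper(0.5); robot.sleep(.3)
p=robot.current_tcp_pos()
robot.move_linear(p+[0,0,60],speed=60); robot.move_linear(p+[0,0,200],speed=150)
robot.move_ptp([400,-150,350],DOWN); robot.sleep(.5)
t=cam('top','t5.png'); s=cam('scene','s5.png')
print(circ(t,[520.5,83.2,28],45),robot.current_contact_force().round(2),robot.current_t())
cv2.imwrite('pics/f.png',np.hstack([cv2.resize(t['img'][140:300,220:420],(400,320)),cv2.resize(s['img'][180:340,240:440],(400,320))]))
```

```text
[270.5 225.5 303.3 258.1] [0.93 0.19 0.28] 28.0917
```

View pics/f.png

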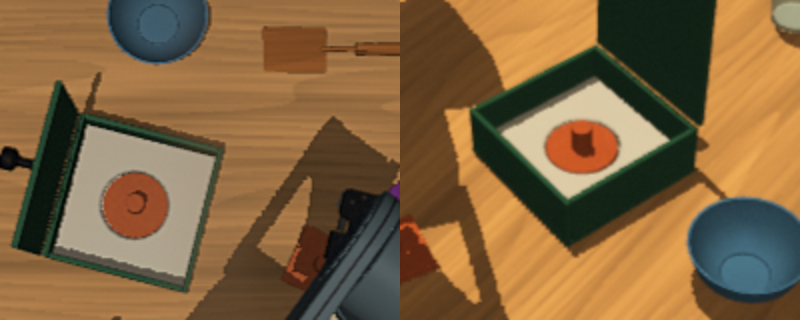

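The disc lies flat in the seat (centre (136,204) in the crop), the lid stands upright, and the bowl, spatula and tile look undisturbed.

```bash
python3 -c "
from bench import robot
print(robot.hand_in())"
```

```text
the job is handed in; nothing more can be done
None
```

I handed the job in at about 28 s: the lid stands open on its own at about 1.58 rad, and the disc sits flat and released in the seat. The bowl, spatula and tile looked undisturbed in the final picture; the other things weren't checked there, and the hand-in returned no verdict.

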